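# Rake a stray brass collar out from under the punch rack

### The arm

A 7-joint arm with a two-finger parallel gripper is mounted at the origin on the work surface. World frame = base frame: x ahead of the robot, y to its left, z up, the work surface at z = 0. Lengths are in m, angles in rad, forces in N, time in s.
With the tool pointing down it reaches from about 0.425 to 0.95 m from the base axis. Payload 4.7 kg.
Tool frame: the origin (TCP) lies between the finger pads; the fingertips stand 25 mm ahead of it and the grasp point (between the pads) lies 6 mm ahead of it; z points along the fingers, y is the line along which they close (so a half turn about z gives the same grasp; the last joint's range is limited). The gripper opens to 85 mm and grips with 20 to 120 N. Pads are 22 mm wide; open, the fingers measure 114 mm over their backs; the gripper's body (76 mm by 85 mm) begins 54 mm behind the grasp point. The pads swing forward as they close: fully open they stand 13 mm farther back than shut.
Start: joints at [-0.029, 0.469, -0.049, 1.532, 0.024, 1.141, -0.082], TCP at [0.675, 0, 0.256] pointing down, gripper open.
Joint ranges: [-2.59, 2.59], [-0.33, 1.99], [-1.39, 1.29], [0.1, 2.45], [-1.04, 4.18], [0.21, 1.99], [-2.66, 2.66]. Speed limits (rad/s): [2.57, 2.57, 3.14, 3.14, 3.14, 3.14, 3.14].

### API

Orientations are given as a 3x3 rotation matrix whose columns are the frame's x, y, z axes.
In Python, from rig import * gives the robot as it stands. Calls block until the motion is done:
- movep(position, orientation): joint-space move of the TCP to a pose.
- move_l(position, attitude=None, feed=0.15, until_force=None): straight line of the TCP; attitude=None keeps the orientation; feed is the mean speed in m/s. With until_force (N) it stops when the force on the tool has changed by that much, and returns True; else False.
- move_joints(angles): joint-space move.
- command_gripper(opening, newtons=None): finger opening in m; newtons is the grip in N (None keeps the last); returns when the fingers have stopped.
- sleep(seconds).
- inverse_kinematics(position, orientation): joint angles nearest the present ones, or None.
- sense(): the state.
- camera(name): name is "scene" or "side" or "wrist"; returns (picture, depth): 400x640x3 uint8, red, green, blue; 400x640 float32, m along the optical axis (not along the pixel's ray), 0 where there is no reading.
- camera_params(name): a dict with "K" (3x3 intrinsics, pixels), "dist" ([k1, k2, p1, p2, k3] as OpenCV has them; the pictures are not rectified), "position" and "rotation" of the camera in the world; the wrist camera has in their place "tool_from_camera" (4x4, takes a point from camera to tool coordinates, whose origin is the TCP and whose axes are the flange's). Camera axes: x right, y down, z forward; pixel columns grow to the right and rows downward; lengths in m; the calibration is good to about 2 mm. A picture is of the moment at which its call begins: read the wrist's pose just before it. camera_params takes no time and is no camera call.
A pose or a line that the arm cannot do raises Unreachable and nothing moves.
- finish_job(): hands the job in; it is judged then, once.
The state is a dict: "time_s": time; "joint_pos": joint angles; "qd": joint speeds; "joint_efforts": joint torques, N m; "position": TCP position; "tcp_rot": TCP orientation; "wrist_force": force on the tool from outside, world axes, zero at the start; "ft_torque": the same for the moment, N m; "finger_gap": finger opening in m; "gripper_force": force on a finger pad.
Only numpy, scipy, OpenCV 4.12 (cv2) and the standard library are available. Lean on these libraries where they do the work, as an engineer would, in place of code of your own. Each camera call takes 0.05 s, during which the arm holds its last target. There are 200 camera calls.

### The job

A brass collar has slid under the low rod rack, where the gripper cannot get at it. Pick up the raking hook by its red handle, use it to draw the brass collar out over the bench until it is well clear of the rack's open front, and lay the hook down flat on the bench, the way it lay before. Then pick up the brass collar, not touching it with the fingers while it is still under the rack, and set it down flat in the green tray.

Things in the scene. Friction and masses are not known exactly. Their poses are not given: they have to be found in the camera images.
- hook_grip (a point): Centre of the hook's red handle, 16 mm up as it lies. Handle 120 (x) x 24 (y) x 32 mm tall. x runs from it along an 8 mm rod (24 mm clear below) to the head: upright steel plate 34 mm tall, underside level with the handle's, 6 mm thick, 36 wide, centre 220 mm ahead; side wings bent 17 mm back towards the handle make it a cup 76 mm wide. z up. 260 g, balances 30 mm ahead of this point.
- brass_centre (a point): Centre (half-way up) of the loose brass collar: ring of 36 mm outside diameter, 20 mm bore, 16 mm tall, 80 g, lying flat on the bench under the rack, 75 to 115 mm behind its front face; z is its axis, up; this point is 8 mm up. The dark steel collar of the same size beside it, about 110 mm away across the rack, is not wanted.
- rack: Fixed low rack of blue rails and steel rods, 180 mm deep (x), 312 wide (y). Origin on the bench under its centre; x points from the open front to the back, z up. Front face at x = -90 mm. Open space beneath, 74 mm high, between 14 mm legs at the corners (y = +-149 mm). Front rail's top at 86 mm; punches on the back rail up to 180 mm.
- tray: Fixed green open tray, 140 x 140 mm outside, 20 mm high, walls and floor 4 mm thick. Origin at the centre of its underside, on the bench; x and y along its sides, z up.

How it is judged:
On the way, in this order (a step that is already met when the one before it is completed fails the run):
1. the hook is held in the gripper, clear of the bench (contact force between hook and the fingers above 1 N and height (world z) of hook_grip above 0.025 m), for 0.1 s.
2. the brass collar has been drawn out on the bench, its centre at least 30 mm in front of the rack's front face, with the hook still held (x of brass_centre in the frame of rack below -0.12 m and height (world z) of brass_centre below 0.03 m and contact force between hook and the fingers above 1 N), for 0.1 s.
At the end, for the whole second after the job is handed in: The brass collar lies flat (within 11 degrees) and at rest on the floor of the green tray, anywhere within its walls, and the hook lies at rest flat on the bench as it did at the start (handle centre under 30 mm up, within 11 degrees of level) (x of brass_centre in the frame of tray between -0.055 and 0.055 m and y of brass_centre in the frame of tray between -0.055 and 0.055 m and z of brass_centre in the frame of tray below 0.02 m and angle between the z axis of brass_centre and the z axis of tray, either way round below 0.2 rad and linear speed of each of brass_collar, hook below 0.03 m/s and height (world z) of hook_grip below 0.03 m and angle between hook_grip's own z axis and vertical below 0.2 rad); the robot touches nothing.
It fails at once if the fingers touch the brass collar while it is under the rack (contact force between brass_collar and the fingers above 0.5 N and x of brass_centre in the frame of rack above -0.09 m).
It also fails if it takes over 62 s, if anything falls off the work surface, if the arm or the gripper's body presses on something with over 40 N, if the wrist force passes 120 N, or if a joint passes its speed limit or range.

## Working session

There is one attempt and no reset: what is moved stays moved. The work goes in short steps, each a Python script; the robot and the scene stay as the last script left them, time stands still between calls to the robot, and variables do not carry over. Pictures are saved under pics/ and viewed, at most 10 in all, crops included, and the job is handed in when it is done.

```bash
mkdir -p pics
cat > h.py <<'E'
from rig import *
import numpy as np, cv2
def snap(n,save=None):
    s=sense(); p=camera_params(n); im,d=camera(n)
    if save: cv2.imwrite('pics/'+save,cv2.cvtColor(im,cv2.COLOR_RGB2BGR))
    if 'tool_from_camera' in p:
        T=np.eye(4);T[:3,:3]=s['tcp_rot'];T[:3,3]=s['position'];T=T@np.array(p['tool_from_camera'])
    else:
        T=np.eye(4);T[:3,:3]=p['rotation'];T[:3,3]=p['position']
    return im,d,p,T
def rays(uv,p,T):
    u=cv2.undistortPoints(np.array(uv,float).reshape(-1,1,2),np.array(p['K']),np.array(p['dist'],float)).reshape(-1,2)
    return np.c_[u,np.ones(len(u))]@T[:3,:3].T
def plane(uv,z,p,T):
    r=rays(uv,p,T); o=T[:3,3]; return o+r*((z-o[2])/r[:,2])[:,None]
def depthpts(uv,d,p,T):
    uv=np.array(uv,int); return T[:3,3]+rays(uv,p,T)*d[uv[:,1],uv[:,0]][:,None]
E
python3 - <<'E'
from h import *
for n in('scene','side','wrist'):
    im,d,p,T=snap(n,n+'0.png'); print(n,T.round(3).tolist(),np.array(p['K']).round(1).tolist(),p['dist'],(d>0).mean())
    np.savez('pics/'+n,im=im,d=d)
a=sense();print(a['time_s'],a['tcp_rot'])
E
```

```text
scene [[-0.568, 0.646, -0.51, 1.113], [0.823, 0.437, -0.363, 0.322], [-0.011, -0.626, -0.78, 0.914], [0.0, 0.0, 0.0, 1.0]] [[420.1, 0.0, 319.6], [0.0, 420.1, 202.9], [0.0, 0.0, 1.0]] [-0.11146026  0.          0.          0.          0.        ] 0.99580859375
side [[-0.964, -0.178, 0.196, 0.387], [-0.264, 0.67, -0.693, 0.512], [-0.008, -0.72, -0.694, 0.616], [0.0, 0.0, 0.0, 1.0]] [[373.3, 0.0, 318.2], [0.0, 373.3, 199.5], [0.0, 0.0, 1.0]] [-0.05031043  0.          0.          0.          0.        ] 0.99593359375
wrist [[1.0, -0.001, -0.001, 0.674], [-0.001, -0.954, -0.299, 0.077], [-0.001, 0.3, -0.954, 0.374], [0.0, 0.0, 0.0, 1.0]] [[329.9, 0.0, 321.3], [0.0, 329.9, 199.6], [0.0, 0.0, 1.0]] [-0.00707398  0.          0.          0.          0.        ] 0.99585546875
0.15 [[-1.47978244e-05  9.99998871e-01 -1.50263300e-03]
 [ 9.99999999e-01  1.47296353e-05 -4.53907834e-05]
 [-4.53685990e-05 -1.50263367e-03 -9.99998870e-01]]
```

View pics/scene0.png

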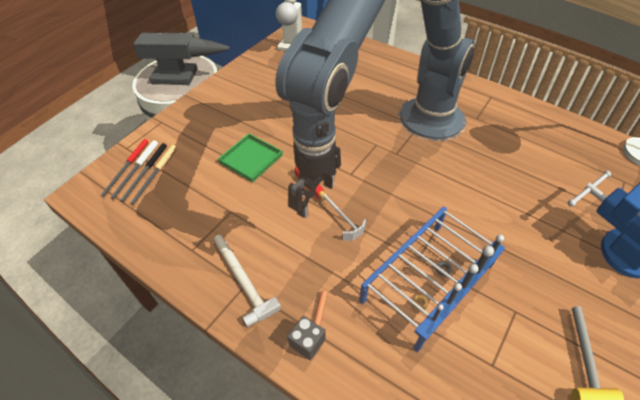

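View pics/side0.png

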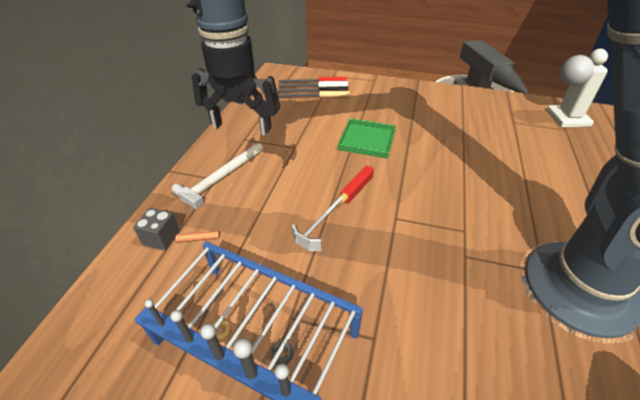

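The scene and side views show the green tray at side (367,138), the red handle at (358,183), the hook head at (307,238) and the blue rack around (250,320). The brass collar appears to be at about side (222,328), with the steel one at (283,350).

```bash
cat > m.py <<'E'
from h import *
def load(n):
    z=np.load(f'pics/{n}.npz');p=camera_params(n);T=np.eye(4);T[:3,:3]=p['rotation'];T[:3,3]=p['position'];return z['im'],z['d'],p,T
def big(m):
    k,l,s,c=cv2.connectedComponentsWithStats(m.astype(np.uint8));i=1+s[1:,4].argmax();return l==i
def uvof(m): return np.argwhere(m)[:,::-1]
E
python3 - <<'E'
from m import *
for n in('side','scene'):
    im,d,p,T=load(n);r,g,b=im.astype(int).transpose(2,0,1)
    v,u=np.mgrid[:400,:640]
    roi=dict(side=(u>330)&(u<380)&(v>150)&(v<215),scene=(u>285)&(u<345)&(v>160)&(v<205))[n]
    red=big((r>110)&(g<60)&(b<60)&roi); P=depthpts(uvof(red),d,p,T)
    Q=P[(P[:,2]>.026)&(P[:,2]<.038)]
    print(n,'red',len(P),np.percentile(P[:,2],[2,50,98]),len(Q), [ (a if True else 0) for a in cv2.minAreaRect((Q[:,:2]*1000).astype(np.float32))])
    gr=big((g>r+40)&(g>b+40)); P=depthpts(uvof(gr),d,p,T)
    print('green',len(P),np.percentile(P[:,2],[2,50,98]),cv2.minAreaRect((P[P[:,2]<.03][:,:2]*1000).astype(np.float32)))
    roi=dict(side=(u>120)&(u<380)&(v>230),scene=(u>350)&(u<510)&(v>195)&(v<350))[n]
    bl=((b>r+40)&(b>g+25))&roi; P=depthpts(uvof(bl),d,p,T)
    Q=P[(P[:,2]>.076)&(P[:,2]<.094)]
    print('blue',len(P),np.percentile(P[:,2],[2,50,98]),len(Q),cv2.minAreaRect((Q[:,:2]*1000).astype(np.float32)))
    h=np.histogram2d(Q[:,0],Q[:,1],bins=[np.arange(.4,1.1,.05),np.arange(-.5,.5,.05)])[0].astype(int)
    P=depthpts(np.c_[u.ravel(),v.ravel()],d,p,T)
    np.save('pics/P'+n,P.reshape(400,640,3))
im,d,p,T=load('side');a=cv2.resize(im[235:400,130:370],None,fx=3.3,fy=3.3,interpolation=2);cv2.imwrite('pics/side_rack.png',a[:,:,::-1][:600,:800])
im,d,p,T=load('scene');a=cv2.resize(im[200:350,350:510],None,fx=4,fy=4,interpolation=2);cv2.imwrite('pics/scene_rack.png',a[:,:,::-1][:600,:800])
E
```

```text
side red 155 [0.00909718 0.02112885 0.03090554] 43 [(470.0961608886719, -156.6420135498047), (105.98983764648438, 3.3727951049804688), 70.80806732177734]
green 1614 [0.00246953 0.00554138 0.02131244] ((490.56298828125, -375.2887878417969), (143.1399383544922, 137.931396484375), 88.71646881103516)
blue 4771 [0.02082528 0.08746924 0.09041035] 4334 ((573.9718017578125, 259.34246826171875), (180.8993682861328, 312.5748291015625), 79.002197265625)
scene red 20 [0.01683025 0.03085814 0.36546597] 13 [(474.01318359375, -209.76409912109375), (18.2362003326416, 4.920952796936035), 70.57650756835938]
green 1489 [0.00094067 0.00515955 0.02215414] ((493.9595642089844, -374.79583740234375), (140.42710876464844, 140.31578063964844), 87.76331329345703)
blue 1608 [0.06213617 0.08792524 0.11152984] 1519 ((576.0542602539062, 258.51513671875), (179.45556640625, 310.541259765625), 78.9836654663086)
```

View pics/side_rack.png

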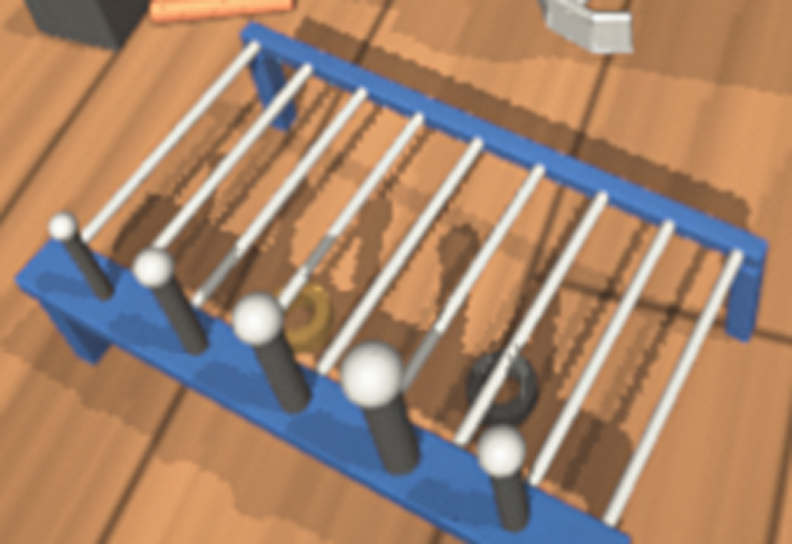

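View pics/scene_rack.png

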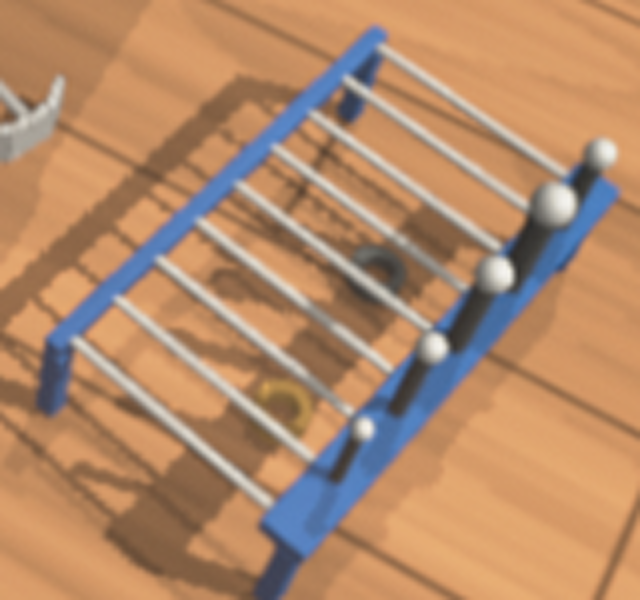

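Brass collar centre: scene ≈(420,302), side ≈(221.8,331.4). The rack fits its size (180 x 312 mm) with its x axis at 79°, and the tray fits 140 x 140 mm. I'll triangulate the brass collar next and refine the hook from the wrist picture.

Run:
```python
from m import *
R=np.array([.575,.259]);th=np.radians(79);ux=np.array([np.cos(th),np.sin(th)]);uy=np.array([-ux[1],ux[0]])
def rk(p): return ((p[:2]-R)@ux).round(4),((p[:2]-R)@uy).round(4)
O=[];D=[]
for n,c in(('side',(221.8,331.4)),('scene',(420,302))):
    im,d,p,T=load(n);q=plane([c],.012,p,T)[0];r=rays([c],p,T)[0];O.append(T[:3,3]);D.append(r/np.linalg.norm(r));print(n,q,rk(q))
    H,S,V=cv2.split(cv2.cvtColor(im,cv2.COLOR_RGB2HSV)); a=im.astype(int)
    v,u=np.mgrid[:400,:640];m=(abs(u-c[0])<16)&(abs(v-c[1])<16)&(H>17)&(H<30)&(S>120)
    P=plane(uvof(m),.012,p,T);print('  mask',m.sum(),P.mean(0),cv2.minAreaRect((P[:,:2]*1000).astype(np.float32)))
A=sum(np.eye(3)-np.outer(d,d) for d in D);b=sum((np.eye(3)-np.outer(d,d))@o for o,d in zip(O,D));x=np.linalg.solve(A,b);print('tri',x,rk(x))
s=sense();z=np.load('pics/wrist.npz');im=z['im'];d=z['d'];p=camera_params('wrist');T=np.eye(4);T[:3,:3]=s['tcp_rot'];T[:3,3]=s['position'];T=T@np.array(p['tool_from_camera'])
r,g,b=im.astype(int).transpose(2,0,1);red=big((r>110)&(g<60)&(b<60));P=depthpts(uvof(red),d,p,T);Q=P[P[:,2]>.027]
print('wrist red',red.sum(),uvof(red).mean(0),P.mean(0),len(Q),cv2.minAreaRect((Q[:,:2]*1000).astype(np.float32)))
# hook metal: things above bench near hook
for n in('side','scene','wrist'):
    if n!='wrist': im,d,p,T=load(n);P=np.load(f'pics/P{n}.npy')
    else:
        v,u=np.mgrid[:400,:640];P=depthpts(np.c_[u.ravel(),v.ravel()],d,p,T).reshape(400,640,3)
    hd=im.astype(int);m=(np.hypot(P[...,0]-.542,P[...,1]-.05)<.07)&(P[...,2]>.026)&(P[...,2]<.04)
    if m.sum()>5: print(n,'head',m.sum(),cv2.minAreaRect((P[m][:,:2]*1000).astype(np.float32)),np.median(P[m],0))
```

```text
side [0.63148786 0.2667185  0.012     ] (np.float64(0.0184), np.float64(-0.054))
  mask 121 [0.62763506 0.26555822 0.012     ] ((628.4695434570312, 264.19549560546875), (18.621265411376953, 35.35470962524414), 9.748486518859863)
scene [0.63606276 0.26503982 0.012     ] (np.float64(0.0176), np.float64(-0.0588))
  mask 36 [0.62727592 0.26476523 0.012     ] ((628.3094482421875, 264.77984619140625), (29.28838348388672, 16.869314193725586), 85.20216369628906)
tri [0.63347103 0.26473045 0.00710236] (np.float64(0.0168), np.float64(-0.0563))
wrist red 762 [166.05511811 282.23228346] [ 0.49381506 -0.1280085   0.03884361] 752 ((561.9802856445312, -38.986846923828125), (322.24639892578125, 27.823440551757812), 50.97096252441406)
side head 248 ((552.1448974609375, 19.578256607055664), (62.617828369140625, 67.00308990478516), 13.010244369506836) [0.54318095 0.03584727 0.03231436]
scene head 168 ((552.4481811523438, 19.492399215698242), (60.93134689331055, 64.92509460449219), 13.921931266784668) [0.5489125  0.03010244 0.03325226]
wrist head 168 ((552.4481811523438, 19.492399215698242), (60.93134689331055, 64.92509460449219), 13.921931266784668) [0.5489125  0.03010244 0.03325226]
```

View pics/wrist0.png

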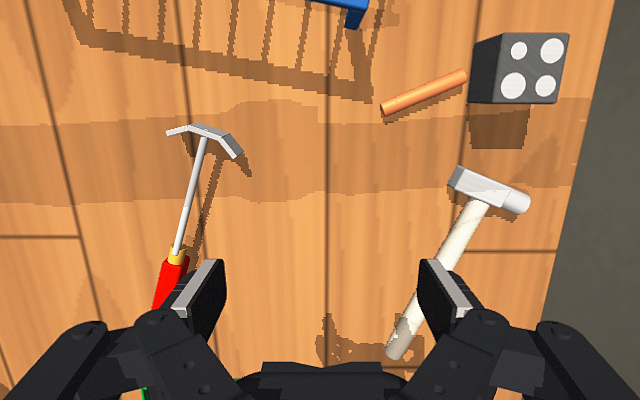

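The wrist view shows the hook: handle at (165,285), ferrule (176,252), head plate about (204,131) and wing tips (168,132) and (238,157). Brass triangulates to (0.633, 0.265), 108 mm behind the front, so it is within the stated range. Next I hover over the handle and refine.

```bash
cat >> h.py <<'E'
def ori(a): c,s=np.cos(a),np.sin(a); return np.array([[c,s,0],[s,-c,0],[0,0,-1.]])
E
python3 - <<'E'
from m import *
movep([.475,-.15,.20],ori(np.radians(71)))
im,d,p,T=snap('wrist','w1.png');np.savez('pics/w1',im=im,d=d,T=T)
r,g,b=im.astype(int).transpose(2,0,1);red=big((r>110)&(g<60)&(b<60));P=depthpts(uvof(red),d,p,T);Q=P[(P[:,2]>.028)&(P[:,2]<.036)]
rr=cv2.minAreaRect((Q[:,:2]*1000).astype(np.float32));print('red',red.sum(),len(Q),rr,Q.mean(0))
v,u=np.mgrid[:400,:640];P=depthpts(np.c_[u.ravel(),v.ravel()],d,p,T).reshape(400,640,3)
m=(np.hypot(P[...,0]-.54,P[...,1]-.05)<.08)&(P[...,2]>.030)&(P[...,2]<.04);print('head',m.sum(),cv2.minAreaRect((P[m][:,:2]*1000).astype(np.float32)),P[m].mean(0))
print(sense()['time_s'],sense()['joint_pos'])
E
```

```text
red 3163 3140 ((479.49151611328125, -164.4921875), (118.58325958251953, 23.41067886352539), 70.09463500976562) [ 0.48071618 -0.16072357  0.03256238]
head 249 ((531.7590942382812, -20.910202026367188), (18.245798110961914, 7.854480266571045), 71.6100845336914) [ 0.53185547 -0.02066292  0.0322239 ]
1.2083 [ 0.17391428  0.24403229  0.05266972  2.00868188 -0.01709506  0.88710706
 -0.09329824]
```

View pics/w1.png

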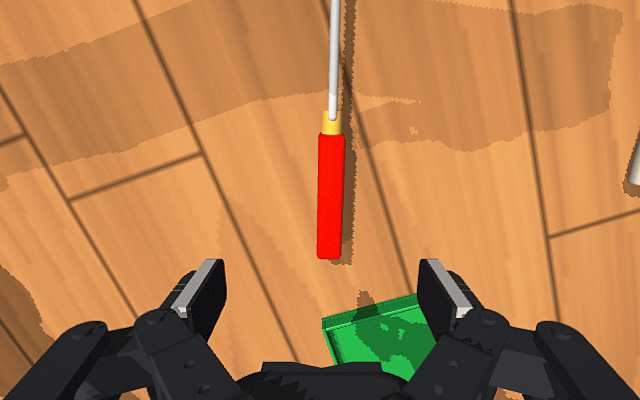

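The handle fit is 118.6 x 23.4 mm, top at 32 mm, centre (0.4795,-0.1645), direction 70.1°, in line with the spec. I'll grasp, lift and align it outside the rack.

```bash
cat >> h.py <<'E'
R=np.array([.575,.259]);TH=np.radians(79);ux=np.array([np.cos(TH),np.sin(TH)]);uy=np.array([-ux[1],ux[0]])
def rw(x,y,z): return list(R+x*ux+y*uy)+[z]
E
python3 - <<'E'
from m import *
o=ori(np.radians(70.1))
movep([.4795,-.1645,.10],o);move_l([.4795,-.1645,.030],feed=.12)
command_gripper(0.0,100);s=sense();print(s['finger_gap'],s['gripper_force'],s['position'],s['wrist_force'])
move_l([.4795,-.1645,.085],feed=.12)
movep(rw(-.355,-.056,.085),ori(TH))
s=sense();print(s['finger_gap'],s['gripper_force'],s['position'],s['wrist_force'],s['time_s'])
im,d,p,T=snap('wrist')
v,u=np.mgrid[:400,:640];P=depthpts(np.c_[u.ravel(),v.ravel()],d,p,T);L=np.c_[(P[:,:2]-R)@ux,(P[:,:2]-R)@uy,P[:,2]]
for a in np.arange(-.35,-.1,.03):
    m=(abs(L[:,0]-a)<.01)&(L[:,2]>.04)&(L[:,2]<.12)&(abs(L[:,1]+.056)<.05)
    if m.sum()>3: print(round(a,2),m.sum(),np.median(L[m],0))
im,d,p,T=snap('side','s2.png')
E
```

```text
0.0220394116837064 98.59921216964722 [ 0.47981525 -0.1646137   0.03058083] [-0.38991818  0.30364296  4.27927564]
0.022098094985133012 97.98890948295593 [ 0.56212136 -0.09875716  0.08349242] [-0.68722208 -0.17815568 -2.41760614] 4.125
-0.35 13929 [-0.34520924 -0.05519544  0.10868112]
-0.32 3057 [-0.31963889 -0.05478087  0.08556242]
-0.29 3063 [-0.29118222 -0.05473674  0.0832317 ]
-0.26 1614 [-0.25973839 -0.05469778  0.08495429]
```

View pics/s2.png

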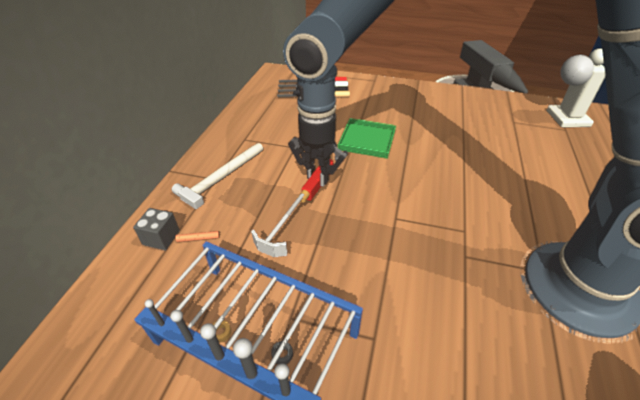

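The hook is held level and aligned: handle top at 85 mm as expected, lateral offset within 2 mm. Now I insert over the collar, lower, and pull.

Run:
```python
from m import *
Y=-.057
move_l(rw(-.355,Y,.0595),feed=.12)
h=move_l(rw(-.168,Y,.0595),feed=.12,until_force=8);s=sense();print('in',h,s['position'],s['wrist_force'])
if not h:
    h=move_l(rw(-.168,Y,.0325),feed=.06,until_force=8);s=sense();print('down',h,s['position'],s['wrist_force'])
    if s['position'][2]<.037:
        h=move_l(rw(-.375,Y,.0325),feed=.1,until_force=15);s=sense();print('pull',h,s['position'],s['wrist_force'],s['gripper_force'],s['time_s'])
im,d,p,T=snap('side','s3.png')
```

```text
in False [0.59881869 0.08206311 0.05946453] [-0.05780989  0.66838229 -2.7435431 ]
down False [0.5987699  0.08321077 0.03209433] [-0.28734484  0.64252284 -2.13776439]
pull False [ 0.55947486 -0.1195303   0.03244132] [-0.22495721  1.04754482 -3.08679424] 98.01597476005554 9.1167
```

View pics/s3.png

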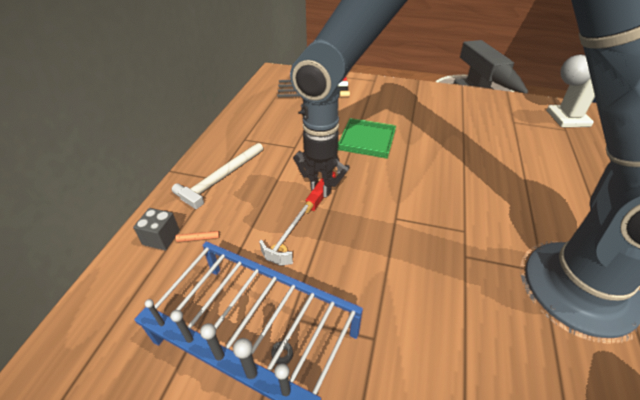

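The hook drew the collar out. It sits in the cup at about side pixel (280,247), clear of the rack. Next I lift the hook, lay it down nearer the base, and look at the collar.

Run:
```python
from m import *
s=sense();q=s['position'];move_l([q[0],q[1],.085],feed=.1)
a=np.radians(90);movep([.445,-.17,.085],ori(a))
h=move_l([.445,-.17,.031],feed=.07,until_force=6);s=sense();print('lay',h,s['position'])
command_gripper(.085);move_l([.445,-.17,.14],feed=.15)
movep(rw(-.22,-.057,.22),ori(TH))
im,d,p,T=snap('wrist','w4.png')
H,S,V=cv2.split(cv2.cvtColor(im,cv2.COLOR_RGB2HSV))
v,u=np.mgrid[:400,:640];P=depthpts(np.c_[u.ravel(),v.ravel()],d,p,T).reshape(400,640,3)
e=np.array(rw(-.176,-.057,0))
m=(np.hypot(P[...,0]-e[0],P[...,1]-e[1])<.045)&(P[...,2]>.010)&(P[...,2]<.03)
print(e,m.sum());Q=P[m]
if len(Q)>20:
    c=(cv2.minEnclosingCircle((Q[:,:2]*1000).astype(np.float32)));print(c,np.median(Q,0),im[m].mean(0))
sd,dd,p,T=snap('side');r,g,b=sd.astype(int).transpose(2,0,1)
red=(r>110)&(g<60)&(b<60)&(v>100);P=depthpts(uvof(red),dd,p,T);P=P[(np.hypot(P[:,0]-.445,P[:,1]+.17)<.1)];print('handle',len(P),np.percentile(P[:,2],[2,50,98]));print(sense()['time_s'])
```

```text
lay True [ 0.44432853 -0.16959993  0.03060204]
[0.59737037 0.0753575  0.        ] 771
((596.82958984375, 76.15156555175781), 17.835525512695312) [0.59702825 0.07644213 0.01669288] [238.9001297  197.05447471  73.01426719]
handle 71 [0.02695031 0.03136744 0.033528  ]
13.8
```

View pics/w4.png

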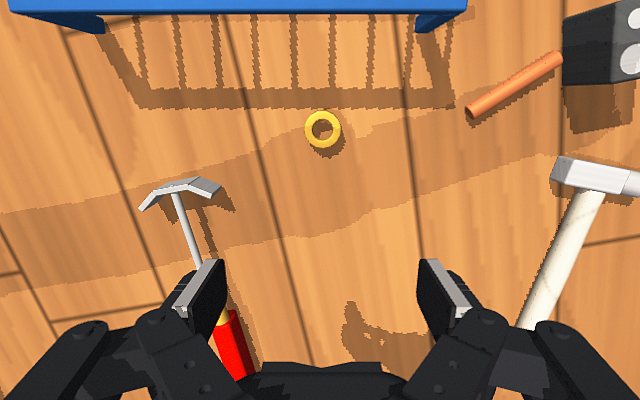

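The wrist view shows the collar at (323,129), alone on the bench. It measures centre (0.597, 0.076), radius 17.8 mm, top 16.7 mm, and the hook lies flat to its left. I'll pick the collar and place it.

Run:
```python
from m import *
c=[.5968,.0762]
movep(c+[.10],ori(TH));h=move_l(c+[.024],feed=.1,until_force=8);s=sense();print('dn',h,s['position'])
command_gripper(0.0,40);s=sense();print(s['finger_gap'],s['gripper_force'],s['wrist_force']);z=s['position'][2]
move_l(c+[.14],feed=.15);s=sense();print(s['finger_gap'],s['wrist_force'])
if s['finger_gap']>.03:
    t=[.492,-.375];movep(t+[.14],ori(np.radians(89)))
    h=move_l(t+[z+.004],feed=.08,until_force=5);s=sense();print('place',h,s['position'],z,s['finger_gap'])
    command_gripper(.065);move_l(t+[.15],feed=.12)
    movep([.50,-.22,.25],ori(np.radians(90)))
    im,d,p,T=snap('side','s5.png');im,d,p,T=snap('scene')
    print(sense()['time_s'])
    v,u=np.mgrid[:400,:640];P=depthpts(np.c_[u.ravel(),v.ravel()],d,p,T).reshape(400,640,3)
    r,g,b=im.astype(int).transpose(2,0,1);m=(np.abs(P[...,:2]-t)<.064).all(2)&(r>g)&(P[...,2]<.04);print(m.sum(),np.median(P[m],0) if m.any() else 0, P[m].std(0))
```

```text
dn False [0.59740423 0.07626155 0.02462194]
0.033408355513784085 40.56189324706793 [-0.33027864 -0.20531439  4.37114004]
0.033534094523961756 [-0.08418084 -0.27574942  0.04583875]
place True [ 0.49184586 -0.37488535  0.02854441] 0.024562461523566333 0.03383967402717999
22.2583
109 [ 0.49298765 -0.37492855  0.01739812] [0.01089258 0.01100081 0.00514538]
```

View pics/s5.png

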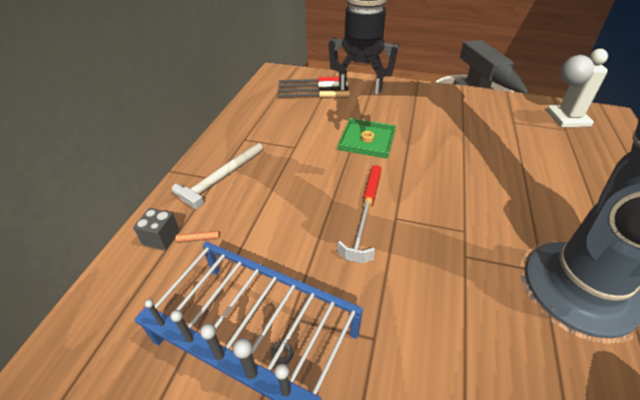

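The brass collar lies in the middle of the tray at (367,136), and the hook lies flat at (365,215). I'm handing it in.

```bash
python3 -c "
from rig import *
sleep(.3);print(finish_job())"
```

```text
the job is handed in; nothing more can be done
None
```

I raked the brass collar out and set it down in the centre of the green tray, laid the hook flat on the bench, and handed the job in at about 22.5 s; the rig gave no verdict.

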